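# Snap the lap retaining ring into its hub groove and power the glass grinder

### The arm

A 6-joint arm with a two-finger parallel gripper is mounted at the origin on the work surface. World frame = base frame: x ahead of the robot, y to its left, z up, the work surface at z = 0. Lengths are in mm, angles in rad, forces in N, time in s.
With the tool pointing down it reaches from about 350 to 975 mm from the base axis. Payload 7.1 kg.
Tool frame: the origin (TCP) lies at the very end of the fingers, on their centre line; the grasp point (between the pads) lies 19 mm behind it (ctrl.grip_point_offset is the distance from the TCP to the grasp point, in mm); z points along the fingers, y is the direction in which the jaws open and shut (so a half turn about z gives the same grasp; the last joint's range is limited). The gripper opens to 88 mm and grips with 3 to 60 N. Pads are 20 mm wide; open, the fingers measure 115 mm over their backs; the gripper's body (75 mm by 178 mm) begins 61 mm behind the grasp point.
Start: joints at [-1.36, 0.423, 1.63, -0, 1.089, -0.019], TCP at [142.384, -608.549, 222.675] pointing down, gripper open.
Joint ranges: [-3, 3], [-0.9, 2.11], [0.09, 2.58], [-1.31, 4.45], [0.11, 2.69], [-2.54, 2.54]. Speed limits (rad/s): [2.39, 2.39, 3.01, 3.14, 3.14, 3.14].

### API

Orientations are given as a rotation vector (axis times angle).
In Python, from workcell import ctrl gives the robot as it stands.
- The arm moves only by the tool move_arm, never from a script. Its argument "increments" is one flat list of numbers, 5 for each row, row after row: the closure in counts, from 0 (fully open) to 255 (shut), then the shift along the tool's x, y, z in mm, then the turn about the tool's z in degrees. In form: [grip, dx, dy, dz, yaw, grip, dx, dy, dz, yaw, ...]. A call has 1 to 12 rows; each row is the pose to reach, as a shift and turn from the pose measured when the call began, along the tool's axes at that moment; what a row does not reach only later rows make up. A row lasts 1/8 s, in which the tool goes at most 62.5 mm and 10.7 degrees, less where a joint would pass 70% of its speed; a pose out of reach is approached as far as the arm can. A call with a gripper value outside its range is refused whole. The fingers move at their own pace and stop on an object; the grip force is fixed at half the most. Time passes only in rows, so rows that repeat a pose let the fingers close. It gives the time, the measured TCP pose, the force and the opening at its end, in the units of the state.
- ctrl.get_obs(): the state, without advancing time (a new reading comes with each control period).
- ctrl.get_image(name): name is "scene" or "top"; returns a dict with "frame" (400x640x3 uint8, red, green, blue), "vertical_fov" (degrees; the focal length in pixels is half the picture's height over the tangent of half this angle, whatever the lens; pixels are square), "cx", "cy" (the principal point, pixels), "distortion" ([k1, k2, p1, p2, k3] as OpenCV has them; the pictures are not rectified), "pose" (4x4, takes a point from camera to world coordinates). Camera axes: x right, y down, z forward; pixel columns grow to the right and rows downward; lengths in mm; the calibration is good to about 2 mm. A picture is of the moment at which its call begins. There is no depth.
- ctrl.close_job(): hands the job in, once; it reports no verdict.
The state is a dict: "t": time; "qpos": joint angles; "qvel": joint speeds; "joint_torque": joint torques, N m; "ee_pos": TCP position; "orientation": TCP orientation; "ft_force": force on the tool from outside, world axes, zero at the start; "moment": the same for the moment, N m; "width": finger opening in mm.
Only numpy, scipy, OpenCV 4.12 (cv2) and the standard library are available. Lean on these libraries where they do the work, as an engineer would, in place of code of your own. Each camera call takes 0.05 s, during which the arm holds its last target.

### The job

Get the flat-lap glass grinder ready: squeeze the snap ring's two red eyes together so that it spreads, lower it over the brass hub and let it contract into the groove just above the grinding disc. Only then plug the orange power block fully home into the grinder's black socket. Leave the red roundel and the amber jar where they are.

Things in the scene. Friction and masses are not known exactly. Their poses are not given: they have to be found in the camera images.
- lap: Flat-lap glass grinder, fixed on the bench: green pan 230 x 230 mm, 50 mm high to its cream rim; grey grinding disc (190 mm diameter, top 55 mm above the bench, does not turn) with a hub in its middle; black socket housing (100 x 100 mm, 58 mm high) joined to its -y side. Origin: underside, on the hub axis; +y points from the socket to the hub.
- hub (a point): Hub axis at the height of the disc's top face. The dark groove (diameter 62 mm) reaches from the disc's face to 12 mm above it; above the groove a brass land of 72 mm diameter reaches to 26 mm above the disc, its top edge bevelled by 2 mm. A ring lying flat on the disc is at groove height. The ring may point in any direction.
- socket (a point): Centre of the socket mouth, on the flat top of the black housing (58 mm above the bench), 165 mm from the hub axis along the grinder's -y. Rectangular hole, 54 mm along the grinder's x by 36 mm along its y, 27 mm deep, its mouth bevelled (4 mm wider on each side at the top, 7 mm deep); an orange line frames it.
- ring: Snap ring, dark spring steel, 8 mm thick, 90 g, flat on the bench: two half rings on a pivot, their front ends crossing over, each with an upright red eye plate. Origin: underside, centre of the 65 mm opening when contracted; z up, +x from pivot to eyes, pivot at x = -48 mm. The frame belongs to the +y half and turns 0.2 rad with it when spread. Outside about 80 mm across.
- eye (a point): Midway between the two eye plates of the contracted ring: x = 62 mm, y = 0, z = 35 mm of ring. Plates stand at y = +29 and -29 mm (64 mm over both), 18 mm long in x, 6 mm thick, tops 52 mm above the underside, each with a dark eye mark. Squeeze them together along y to spread the ring. Spring force there 5 N contracted, 11 N fully spread.
- ring_jaw (a joint): Spread of the snap ring (rad): 0 contracted (springs back by itself), 0.40 fully spread against a stop; grip with 20 to 30 N to hold it there. Then the plates are parallel, 19 mm over both, their middle 114 mm from the pivot; the ring passes over the hub when the hub axis lies on its centre line 65 mm from the plates' middle towards the pivot.
- power_block: Power block, 350 g, standing on its plug foot: dark steel foot 50 (x) x 32 (y) x 22 mm high, orange grip head above it 66 (x) x 48 (y) x 55 mm high; 77 mm high in all. Origin: centre of the foot's underside, z up. It fits the socket with its x along the grinder's x, either way round, until the head rests on the housing.
- shoulder (a point): Middle of the power block's shoulder: the level of the underside of its orange head, 22 mm above the foot's underside. It meets the socket mouth when the block is home.
- glass_tray: Bystander: cream tray of blue glass offcuts, 200 x 260 x 45 mm, fixed; origin: centre of the underside.
- roundel: Bystander: loose red glass roundel, 90 mm diameter, 7 mm thick, flat on the bench; origin: centre of the underside.
- patina_jar: Bystander: loose amber jar, 56 mm diameter, 75 mm high; origin: centre of the underside.
There are look-alikes about, which are no part of the job. Several things have the shape of the ring; the one meant has the colours described above.

How it is judged (in metres and radians):
On the way, in this order (a step that is already met when the one before it is completed fails the run):
1. the ring, squeezed at its eyes by the fingers, is spread and surrounds the hub (value of joint ring_jaw above 0.15 rad and horizontal distance between ring and hub below 0.02 m and z of ring in the frame of hub between -0.004 and 0.024 m and contact force between the fingers and ring above 1 N), for 0.1 s.
2. the ring is contracted in the hub's groove, flat on the disc, and let go (value of joint ring_jaw below 0.06 rad and horizontal distance between ring and hub below 0.006 m and z of ring in the frame of hub between -0.004 and 0.005 m and angle between ring's own z axis and vertical below 0.08 rad and contact force between the fingers and ring below 0.2 N), for 0.2 s.
3. the power block is fully home in the socket (horizontal distance between shoulder and socket below 0.004 m and z of shoulder in the frame of socket between -0.004 and 0.003 m and angle between the x axis of power_block and the x axis of lap, either way round below 0.1 rad and angle between power_block's own z axis and vertical below 0.06 rad), for 0.2 s.
At the end, for the whole second after the job is handed in: Ring spread under 0.06 rad, in the groove: centre within 6 mm of the hub axis, underside within 5 mm of the disc, tilt under 0.08 rad. Block: tilt under 0.06 rad, shoulder within 4 mm sideways and 3 mm above the mouth, x within 0.1 rad of the grinder's x (or opposite). At rest, released (all of step 3 and value of joint ring_jaw below 0.06 rad and horizontal distance between ring and hub below 0.006 m and z of ring in the frame of hub between -0.004 and 0.005 m and angle between ring's own z axis and vertical below 0.08 rad and linear speed of each of ring, power_block below 0.02 m/s and contact force between the fingers and anything else below 0.2 N); the robot touches nothing.
It fails at once if the red roundel is moved more than 30 mm (distance of roundel from where it was at the start of the episode above 0.03 m).
It fails at once if the jar is moved more than 30 mm (distance of patina_jar from where it was at the start of the episode above 0.03 m).
It also fails if it takes over 64 s, if anything falls off the work surface, if the arm or the gripper's body presses on something with over 40 N, if the wrist force passes 120 N, or if a joint passes its speed limit or range.

## Working session

There is one attempt and no reset: what is moved stays moved. The work goes in short steps, Python scripts to look and compute and a tool call to move; the robot and the scene stay as the last step left them, time stands still between calls to the robot, and variables do not carry over. Pictures are saved under pics/ and viewed, and the job is handed in when it is done.

Besides the shell and the picture viewer there is one more tool, called after "Call:" as name(argument=value, ...) on one line, values as JSON. move_arm: Moves the arm, as the interface text tells. Its arguments: {"type":"object","properties":{"increments":{"type":"array","items":{"type":"number"}}},"required":["increments"]}

```bash
mkdir -p pics; ls; cat > h.py <<'E'
import numpy as np, cv2
from workcell import ctrl
def grab(n,save=None):
    d=ctrl.get_image(n)
    if save: cv2.imwrite('pics/'+save,cv2.cvtColor(d['frame'],cv2.COLOR_RGB2BGR))
    return d
def K(d):
    f=d['frame'].shape[0]/2/np.tan(np.radians(d['vertical_fov'])/2)
    return np.array([[f,0,d['cx']],[0,f,d['cy']],[0,0,1.]])
def cast(d,uv,z):
    uv=np.array(uv,float).reshape(-1,1,2)
    n=cv2.undistortPoints(uv,K(d),np.array(d['distortion'],float)).reshape(-1,2)
    T=np.array(d['pose']); r=np.c_[n,np.ones(len(n))]@T[:3,:3].T
    return T[:3,3]+r*((z-T[2,3])/r[:,2])[:,None]
def proj(d,P):
    T=np.linalg.inv(np.array(d['pose'])); P=np.array(P,float).reshape(-1,3)
    return cv2.projectPoints(P,cv2.Rodrigues(T[:3,:3])[0],T[:3,3],K(d),np.array(d['distortion'],float))[0].reshape(-1,2)
E
python3 - <<'E'
from h import *
for n in('scene','top'):
    d=grab(n,n+'0.png'); print(n,d['vertical_fov'],d['cx'],d['cy'],d['distortion'],np.round(d['pose'],3).tolist())
print(ctrl.get_obs())
E
```

```text
pics
scene 47.87287915857939 316.5702177139968 205.55266512746573 [-0.11392459  0.          0.          0.          0.        ] [[-0.711, 0.527, -0.464, 1112.813], [0.703, 0.525, -0.48, 496.756], [-0.009, -0.668, -0.744, 925.073], [0.0, 0.0, 0.0, 1.0]]
top 54.02875337512358 320.89590269262186 193.7147287701322 [-0.04814105  0.          0.          0.          0.        ] [[-0.029, -0.997, 0.078, 498.132], [-1.0, 0.029, -0.004, -59.491], [0.002, -0.078, -0.997, 1005.827], [0.0, 0.0, 0.0, 1.0]]
{'t': 0.1, 'qpos': array([-1.36001895e+00,  4.23772175e-01,  1.63057003e+00,  5.65455252e-06,
        1.08858474e+00, -1.90269885e-02]), 'qvel': array([-5.24579960e-05, -2.57015293e-03, -2.54474445e-03, -4.12226425e-04,
        1.56465014e-03,  1.12400101e-03]), 'joint_torque': array([ 4.07977295e-04, -5.45608485e+01, -2.74325877e+01,  6.45504682e-02,
        1.87565287e-02, -4.13737166e-05]), 'ee_pos': array([ 142.27737128, -608.10122625,  221.99169187]), 'orientation': array([-3.11955759e+00, -3.60025648e-01,  1.92724440e-04]), 'ft_force': array([-0.18627654, -0.63565676,  0.25733617]), 'moment': array([-0.00543444, -0.02603149,  0.02723361]), 'width': 87.82588737885321}
```

View pics/scene0.png

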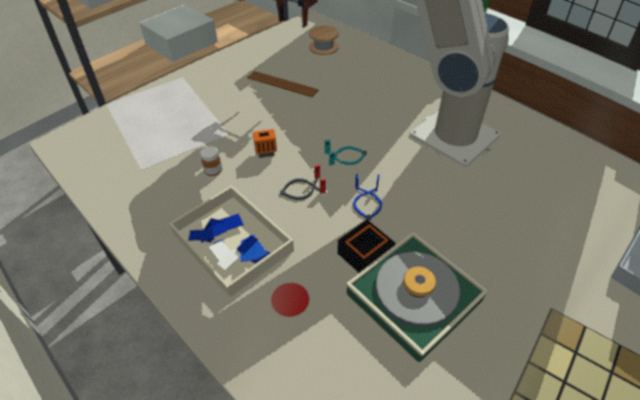

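View pics/top0.png

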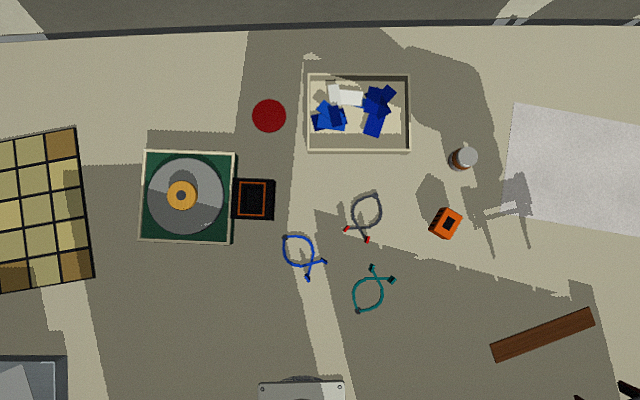

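The scene view shows the dark ring with red eyes near (300,185) and the orange block at (264,140). In the top view the ring is at (365,212), with eyes at about (347,229) and (367,240). The block is at (446,223), the hub at (181,195) and the socket at (252,199). I'll zoom in on these.

```bash
python3 - <<'E'
import cv2,numpy as np
t=cv2.imread('pics/top0.png');s=cv2.imread('pics/scene0.png')
def c(i,x,y,w,h,k):return cv2.resize(i[y:y+h,x:x+w],None,fx=k,fy=k,interpolation=cv2.INTER_CUBIC)
a=np.hstack([c(t,330,180,70,70,5.7),c(t,415,190,70,70,5.7)])
b=np.hstack([c(s,270,150,70,70,5.7),c(s,235,110,70,70,5.7)])
cv2.imwrite('pics/z1.png',cv2.resize(np.vstack([a,b]),(600,600)))
cv2.imwrite('pics/z2.png',c(t,130,140,155,115,5))
E
```

```text
(no output)
```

View pics/z1.png

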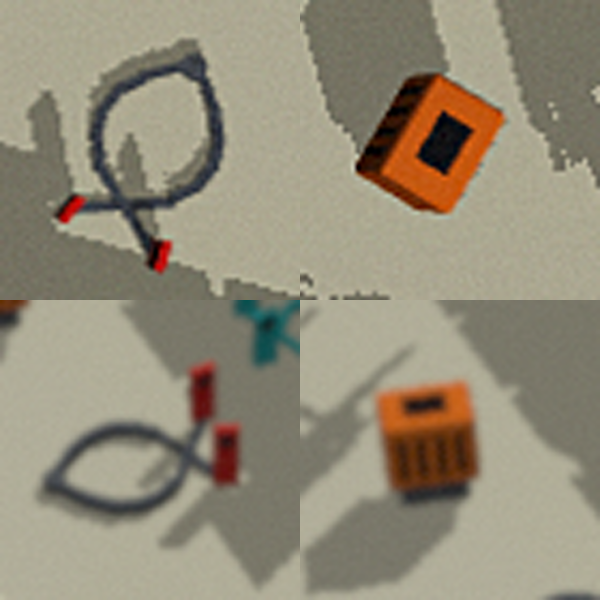

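View pics/z2.png

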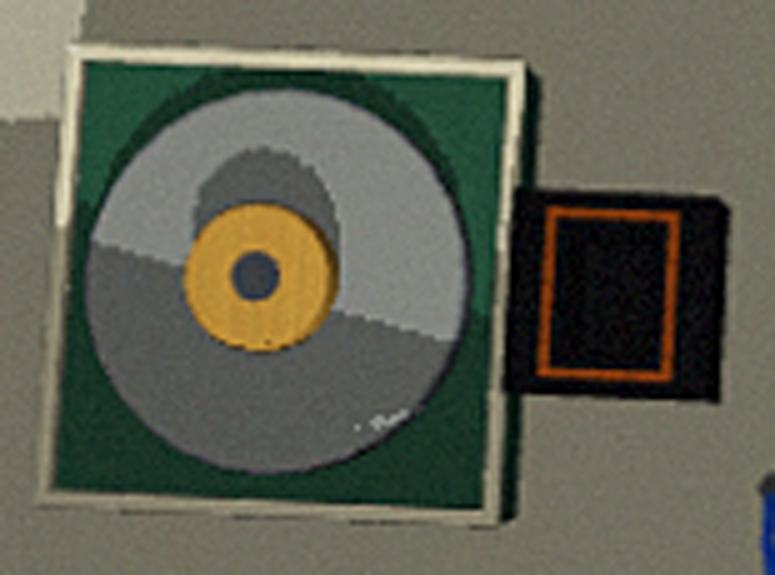

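```bash
cat > m.py <<'E'
from h import *
def mask(d,lo,hi,box):
    hsv=cv2.cvtColor(d['frame'],cv2.COLOR_RGB2HSV); m=cv2.inRange(hsv,lo,hi)
    x0,y0,x1,y1=box; o=np.zeros_like(m); o[y0:y1,x0:x1]=m[y0:y1,x0:x1]; return o
def blobs(m,amin=5):
    n,l,s,c=cv2.connectedComponentsWithStats(m); return [(s[i,4],s[i,:4].tolist(),c[i],l==i) for i in range(1,n) if s[i,4]>=amin]
E
python3 - <<'E'
from m import *
d=grab('top'); s=grab('scene')
np.set_printoptions(precision=1,suppress=True)
# brass
m=mask(d,(12,120,120),(28,255,255),(140,150,235,240)); b=max(blobs(m),key=lambda x:x[0])
cs,_=cv2.findContours((b[3]*255).astype(np.uint8),cv2.RETR_EXTERNAL,cv2.CHAIN_APPROX_NONE); 
w=cast(d,cs[0].reshape(-1,2),80)[:,:2].astype(np.float32); print('brass',b[0],b[2],'ell',cv2.fitEllipse(w))
m=mask(s,(12,120,120),(28,255,255),(380,240,460,320)); 
for b in blobs(m): print('scene brass',b[:3],cast(s,b[2],81))
# orange frame
m=mask(d,(3,120,60),(20,255,255),(232,175,280,225)); ys,xs=np.nonzero(m); w=cast(d,np.c_[xs,ys],58)[:,:2].astype(np.float32)
print('frame',cv2.minAreaRect(w),w.mean(0))
m=mask(s,(3,120,60),(20,255,255),(335,220,400,275)); ys,xs=np.nonzero(m); w=cast(s,np.c_[xs,ys],58)[:,:2].astype(np.float32)
print('frame scene',cv2.minAreaRect(w),w.mean(0))
# block
for v in (120,150,180,200):
    m=mask(d,(3,150,v),(20,255,255),(415,190,480,255)); 
    b=max(blobs(m),key=lambda x:x[0]); cs,_=cv2.findContours((b[3]*255).astype(np.uint8),cv2.RETR_EXTERNAL,cv2.CHAIN_APPROX_NONE)
    w=cast(d,cs[0].reshape(-1,2),77)[:,:2].astype(np.float32); print('block',v,b[0],cv2.minAreaRect(w),w.mean(0))
m=mask(d,(0,0,0),(179,255,60),(415,190,480,255))
for b in blobs(m): print('dark',b[:3],cast(d,b[2],77))
# red eyes
for nm,i,box in(('top',d,(335,215,380,250)),('scene',s,(305,160,335,200))):
    m=mask(i,(0,150,60),(6,255,255),box)|mask(i,(172,150,60),(179,255,255),box)
    for b in blobs(m): print(nm,'eye',b[:3],cast(i,b[2],52),cast(i,b[2],35))
    hsv=cv2.cvtColor(i['frame'],cv2.COLOR_RGB2HSV)
E
```

```text
brass 598 [181.2 195.2] ell ((576.7249145507812, 269.1009521484375), (66.46060180664062, 70.07595825195312), 140.86331176757812)
scene brass (np.int32(600), [404, 267, 32, 27], array([419.5, 280.2])) [[581.3 270.7  81. ]]
frame ((565.8277587890625, 105.53861999511719), (66.0175552368164, 82.73050689697266), 86.25662994384766) [565.7 104.9]
frame scene ((566.9967041015625, 103.93486785888672), (67.7949447631836, 86.06120300292969), 85.66411590576172) [568.5 104.4]
block 120 408 ((491.3469543457031, -362.9341735839844), (44.96086883544922, 65.72789001464844), 56.62994384765625) [ 491.4 -363. ]
block 150 375 ((491.49371337890625, -363.55291748046875), (44.12482833862305, 63.20683670043945), 56.66617965698242) [ 491.3 -363.3]
block 180 342 ((491.30401611328125, -363.684326171875), (42.64044189453125, 61.79906463623047), 56.649925231933594) [ 491.5 -364. ]
block 200 120 ((488.126953125, -361.67425537109375), (41.01533126831055, 53.15131378173828), 56.18290328979492) [ 482.7 -361.1]
dark (np.int32(118), [428, 207, 18, 23], array([436.2, 218.4])) [[ 504.  -335.5   77. ]]
dark (np.int32(93), [443, 216, 12, 14], array([448.1, 222.8])) [[ 492.8 -363.6   77. ]]
top eye (np.int32(19), [344, 226, 6, 6], array([346.4, 228.3])) [[ 486.9 -123.    52. ]] [[ 486.7 -124.2   35. ]]
top eye (np.int32(19), [366, 236, 4, 8], array([367.6, 239.3])) [[ 458.7 -173.4   52. ]] [[ 458.  -175.4   35. ]]
scene eye (np.int32(45), [315, 165, 5, 13], array([316.6, 170.7])) [[ 476.  -159.1   52. ]] [[ 463.6 -171.9   35. ]]
scene eye (np.int32(54), [320, 179, 5, 14], array([322.3, 185.6])) [[ 506.3 -106.7   52. ]] [[ 494.5 -118.4   35. ]]
```

```bash
python3 - <<'E'
from m import *
np.set_printoptions(precision=2,suppress=True)
d=grab('top')
m=mask(d,(0,0,0),(179,255,110),(338,185,390,245))
hsv=cv2.cvtColor(d['frame'],cv2.COLOR_RGB2HSV)
print(hsv[196,374],hsv[205,380],hsv[210,395],hsv[215,350],hsv[193,366])
m=((hsv[...,0]>95)&(hsv[...,0]<135)&(hsv[...,1]>40)&(hsv[...,2]<130)).astype(np.uint8)*255
o=np.zeros_like(m);o[185:245,338:390]=m[185:245,338:390]
for b in blobs(o): print(b[:3])
b=max(blobs(o),key=lambda x:x[0]); ys,xs=np.nonzero(b[3]); w=cast(d,np.c_[xs,ys],6)[:,:2]
E=np.array([472.8,-148.2]); ex=np.array([-.873,.488]); 
for a in np.radians([-4,-2,0,2,4]):
    R=np.array([[np.cos(a),-np.sin(a)],[np.sin(a),np.cos(a)]]); x=R@ex; y=np.array([-x[1],x[0]])
    p=(w-E)@np.c_[x,y]; rr=p[p[:,0]<-30]
    print(np.degrees(a),p.min(0),p.max(0),'ring part y range',rr[:,1].min(),rr[:,1].max(),'pivot y',rr[rr[:,0]<rr[:,0].min()+8][:,1].mean())
E
```

```text
[117  32  71] [109  63  57] [ 25  41 173] [ 30  45 142] [ 30  44 115]
(np.int32(155), [350, 195, 32, 43], array([365.63, 215.37]))
(np.int32(5), [375, 194, 3, 3], array([376.2, 195. ]))
-4.0 [-106.1  -41.5] [-3.7  34.85] ring part y range -41.502233328352816 34.846169827238455 pivot y -3.338942189833327
-2.0 [-106.01  -39.31] [-2.88 37.06] ring part y range -39.3082171882517 37.06235318694258 pivot y 0.22616140581421984
0.0 [-105.79  -37.07] [-2.05 39.23] ring part y range -37.066310040473375 39.233381778306274 pivot y 2.1984864099782366
2.0 [-105.44  -34.91] [-1.21 41.36] ring part y range -34.908808659385095 41.356610537412266 pivot y 4.691379255732402
4.0 [-104.97  -32.78] [-0.38 43.43] ring part y range -32.77909895634963 43.429452637075926 pivot y 6.922880857003522
```

```bash
cat >> h.py <<'E'
def inc(x,y,z,ya):
    """ya: world angle (deg) of tool y"""
    o=ctrl.get_obs(); R=cv2.Rodrigues(np.array(o['orientation'],float))[0]
    dv=R.T@(np.array([x,y,z])-o['ee_pos']); cur=np.degrees(np.arctan2(R[1,1],R[0,1]))
    dy=-((ya-cur+180)%360-180)
    print('t',round(o['t'],2),'pos',o['ee_pos'].round(1),'yA',round(cur,1),'w',round(o['width'],1),'F',o['ft_force'].round(1),'j6',round(o['qpos'][5],2),'tilt',R[2].round(3),'\n  inc',dv.round(1),round(dy,1))
E
python3 -c "
from h import *
inc(472.8,-148.2,150,59.8)"
```

```text
t 0.25 pos [ 142.4 -608.3  222.3] yA -76.8 w 87.9 F [ 0.4 -0.4 -0.4] j6 -0.02 tilt [ 0.    -0.001 -1.   ] 
  inc [ 426.6 -372.7   72.6] -136.6
```

Call:
move_arm(increments=[0,426.6,-372.7,72,-136.6,0,426.6,-372.7,72,-136.6,0,426.6,-372.7,72,-136.6,0,426.6,-372.7,72,-136.6,0,426.6,-372.7,72,-136.6,0,426.6,-372.7,72,-136.6,0,426.6,-372.7,72,-136.6,0,426.6,-372.7,72,-136.6,0,426.6,-372.7,72,-136.6,0,426.6,-372.7,72,-136.6,0,426.6,-372.7,72,-136.6,0,426.6,-372.7,72,-136.6])

```text
t: 1.75
ee_pos: [473.0, -147.7, 150.5]
orientation: [-1.01, -2.974, -0.001]
ft_force: [0.2, 0.2, 0.1]
width: 87.7
```

```bash
python3 -c "
from h import *
inc(472.8,-148.2,100,59.8)"
```

```text
t 1.75 pos [ 473.  -147.7  150.5] yA 52.5 w 87.7 F [0.2 0.2 0.1] j6 -1.24 tilt [ 0.001  0.    -1.   ] 
  inc [-0.2 -0.5 50.5] -7.3
```

Call:
move_arm(increments=[0,0,-0.5,50,-7.3,0,0,-0.5,50,-7.3])

```text
t: 2.0
ee_pos: [470.2, -147.2, 98.1]
orientation: [-0.818, -3.026, -0.002]
ft_force: [0.2, 0.2, 0.8]
width: 87.7
```

```bash
python3 - <<'E'
from h import *
d=grab('scene','s1.png');t=grab('top','t1.png')
a=cv2.resize(cv2.imread('pics/s1.png')[80:230,220:400],None,fx=4,fy=4)
cv2.imwrite('pics/s1z.png',a)
inc(472.8,-148.2,18,59.8)
E
```

```text
t 2.1 pos [ 472.6 -148.1  100.9] yA 59.6 w 87.9 F [ 0.4  0.3 -0.2] j6 -1.37 tilt [ 0.002  0.    -1.   ] 
  inc [-0.4 -0.  82.9] -0.2
```

View pics/s1z.png

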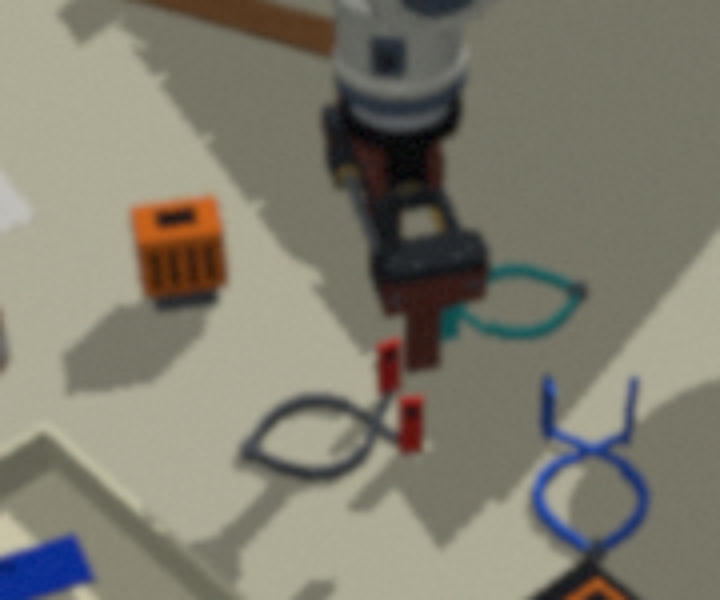

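The gripper sits above the red eyes and is aligned with them. Going down.

Call:
move_arm(increments=[0,0,0,40,0,0,0,0,60,0,0,0,0,75,0,0,0,0,83,0,0,0,0,83,0])

```text
t: 2.72
ee_pos: [472.8, -148.1, 18.1]
orientation: [-0.823, -3.031, -0.001]
ft_force: [-0.3, -0.4, -0.0]
width: 87.7
```

```bash
python3 - <<'E'
from h import *
d=grab('scene','s2.png')
a=cv2.resize(cv2.imread('pics/s2.png')[120:220,260:380],None,fx=6,fy=6)
cv2.imwrite('pics/s2z.png',a)
inc(472.8,-148.2,18,59.8)
E
```

```text
t 2.77 pos [ 472.9 -148.1   18.4] yA 59.6 w 87.9 F [ 0.4  1.1 -0.3] j6 -1.37 tilt [ 0.001  0.    -1.   ] 
  inc [ 0.1 -0.1  0.4] -0.2
```

View pics/s2z.png

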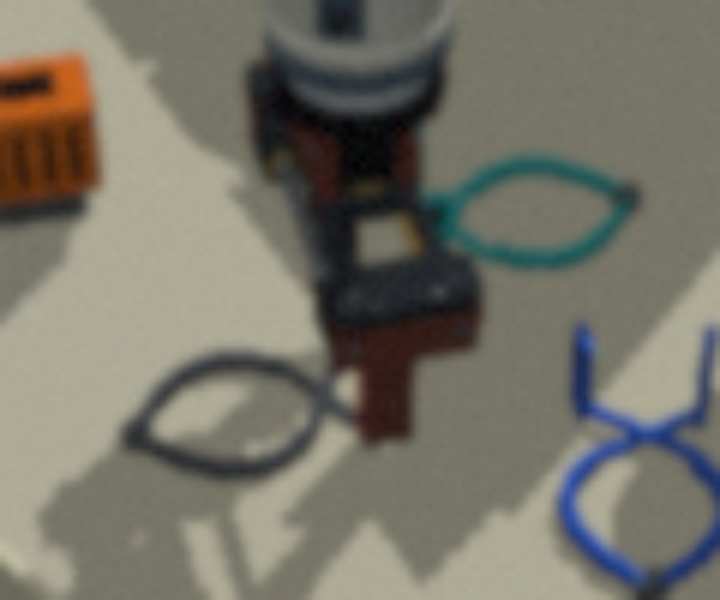

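The fingers straddle both eyes, with no ring contact yet. Closing.

Call:
move_arm(increments=[120,0,0,0,0,160,0,0,0,0,200,0,0,0,0,230,0,0,0,0,255,0,0,0,0,255,0,0,0,0,255,0,0,0,0,255,0,0,0,0])

```text
t: 3.78
ee_pos: [473.3, -147.9, 18.8]
orientation: [0.823, 3.032, 0.001]
ft_force: [0.2, 3.9, 6.7]
width: 18.7
```

```bash
python3 - <<'E'
from h import *
d=grab('scene','s3.png');grab('top','t3.png')
a=cv2.resize(cv2.imread('pics/s3.png')[120:220,260:380],None,fx=6,fy=6)
cv2.imwrite('pics/s3z.png',a)
inc(472.8,-148.2,130,59.8)
E
```

```text
t 3.88 pos [ 473.4 -147.9   18.8] yA 59.6 w 18.4 F [0.2 3.9 7.1] j6 -1.37 tilt [ 0.     0.001 -1.   ] 
  inc [   0.4   -0.4 -111.2] -0.2
```

View pics/s3z.png

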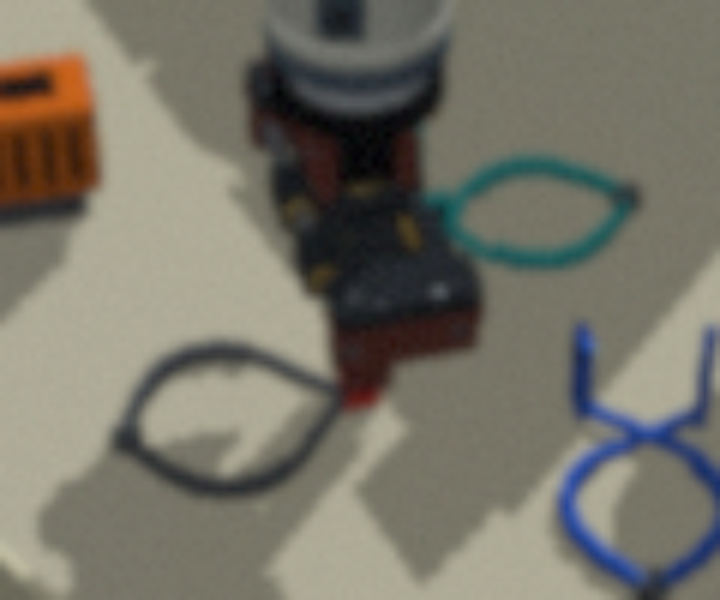

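Call:
move_arm(increments=[255,0,0,-20,0,255,0,0,-60,0,255,0,0,-110,0,255,0,0,-132,0,255,0,0,-132,0])

```text
t: 4.5
ee_pos: [474.3, -148.5, 152.2]
orientation: [0.822, 3.028, 0.001]
ft_force: [0.0, 0.4, -2.6]
width: 18.5
```

```bash
python3 - <<'E'
from h import *
d=grab('scene','s4.png');t=grab('top','t4.png')
a=cv2.resize(cv2.imread('pics/s4.png')[50:200,220:400],None,fx=4,fy=4)
cv2.imwrite('pics/s4z.png',a)
a=cv2.resize(cv2.imread('pics/t4.png')[150:300,290:450],None,fx=4,fy=4)
cv2.imwrite('pics/t4z.png',a)
inc(472.8,-148.2,130,59.8)
E
```

```text
t 4.6 pos [ 472.7 -147.9  150. ] yA 59.6 w 18.6 F [ 0.4 -0.8 -1.4] j6 -1.37 tilt [ 0.001  0.001 -1.   ] 
  inc [-0.2 -0.2 20. ] -0.2
```

View pics/s4z.png

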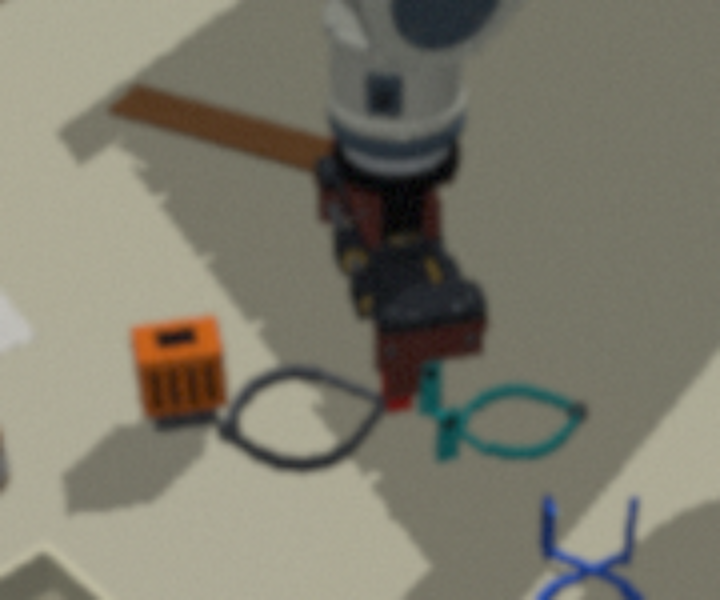

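View pics/t4z.png

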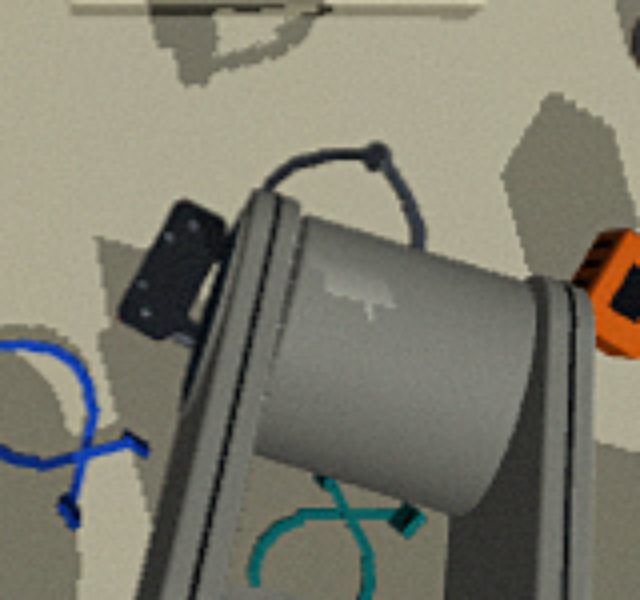

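```bash
python3 - <<'E'
from h import *
np.set_printoptions(precision=1,suppress=True)
d=grab('scene');t=grab('top')
a=cast(t,[384,189],0)[0];A=np.array(t['pose'])[:3,3]
b=cast(d,[277.5,157],0)[0];B=np.array(d['pose'])[:3,3]
u=(a-A)/np.linalg.norm(a-A);v=(b-B)/np.linalg.norm(b-B)
s=np.linalg.lstsq(np.c_[u,-v],B-A,rcond=None)[0]
P=A+u*s[0];Q=B+v*s[1];print(P,Q)
M=(P+Q)/2; o=ctrl.get_obs()
r=M-o['ee_pos'];print('rel',r,np.hypot(*r[:2]),'dir',np.degrees(np.arctan2(-r[1],-r[0])))
print(cast(t,[384,189],140),cast(d,[277.5,157],140))
E
```

```text
[ 572.6 -204.1  136.4] [ 573.3 -204.9  136.6]
rel [100.6 -56.7 -12.8] 115.48288781595716 dir 150.57906870685892
[[ 572.3 -203.5  140. ]] [[ 575.6 -201.9  140. ]]
```

```bash
python3 -c "
from h import *
inc(520.3,301.7,150,59.8)"
```

```text
t 4.7 pos [ 472.3 -147.8  149.4] yA 59.6 w 18.2 F [-0.  -0.4  0.2] j6 -1.37 tilt [ 0.003  0.    -1.   ] 
  inc [186. 412.  -0.] -0.2
```

Call:
move_arm(increments=[255,15,34,0,0,255,36,80,0,0,255,59,130,0,0,255,81,180,0,0,255,104,230,0,0,255,127,280,0,0,255,149,330,0,0,255,170,376,0,0,255,181,400,0,0,255,186,412,0,0,255,186,412,0,0,255,186,412,0,0])

```text
t: 6.2
ee_pos: [519.9, 300.5, 149.4]
orientation: [-0.824, -3.028, 0.0]
ft_force: [0.1, -0.2, -1.1]
width: 18.3
```

```bash
python3 - <<'E'
from h import *
d=grab('scene','s5.png');t=grab('top','t5.png')
a=cv2.resize(cv2.imread('pics/s5.png')[180:350,320:510],None,fx=4,fy=3.5)
cv2.imwrite('pics/s5z.png',a)
a=cv2.resize(cv2.imread('pics/t5.png')[130:270,120:290],None,fx=4,fy=4)
cv2.imwrite('pics/t5z.png',a)
inc(520.3,301.7,110,59.8)
E
```

```text
t 6.3 pos [520.2 300.5 149.9] yA 59.5 w 18.3 F [-0.1 -1.  -1.2] j6 -0.54 tilt [ 0.003 -0.    -1.   ] 
  inc [ 0.4  1.1 39.9] -0.3
```

View pics/s5z.png

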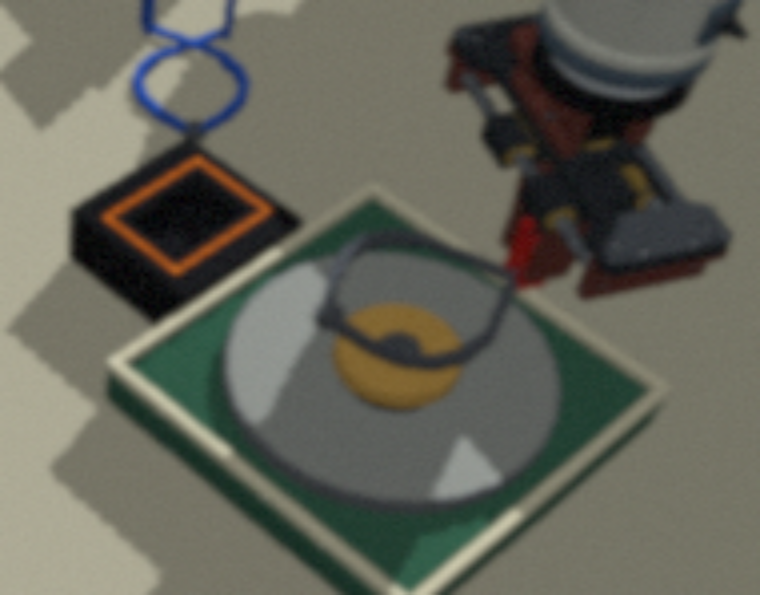

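View pics/t5z.png

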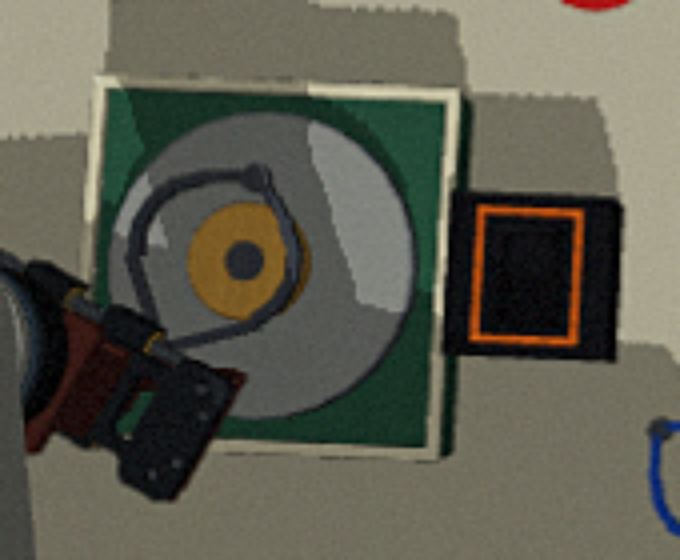

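```bash
python3 - <<'E'
from h import *
np.set_printoptions(precision=1,suppress=True)
t=grab('top','t6.png');d=grab('scene')
print('pivot',cast(t,[184.3,174.3],138),'exp',577.3+49*np.cos(np.radians(-30)),269.5-24.5)
hsv=cv2.cvtColor(t['frame'],cv2.COLOR_RGB2HSV)
for p in [(155,185),(160,173),(194,195),(180,211),(165,195)]: print(p,hsv[p[1],p[0]])
# predicted inner edge overlay: circle around hub at z=136 & hub land at 81
im=cv2.cvtColor(t['frame'],cv2.COLOR_RGB2BGR)
im=cv2.resize(im[130:270,120:290],None,fx=4,fy=4,interpolation=cv2.INTER_CUBIC)
for z,r,c in((136,36,(0,0,255)),(81,36,(0,255,0))):
    a=np.linspace(0,6.28,60);P=np.c_[577.3+r*np.cos(a),269.5+r*np.sin(a),0*a+z]
    q=(proj(t,P)-[120,130])*4+2
    cv2.polylines(im,[q.astype(np.int32)],True,c,1)
cv2.imwrite('pics/t6z.png',im)
im=cv2.cvtColor(d['frame'],cv2.COLOR_RGB2BGR)
im=cv2.resize(im[180:350,320:510],None,fx=4,fy=3.5,interpolation=cv2.INTER_CUBIC)
for z,r,c in((136,36,(0,0,255)),(81,36,(0,255,0))):
    a=np.linspace(0,6.28,60);P=np.c_[577.3+r*np.cos(a),269.5+r*np.sin(a),0*a+z]
    q=(proj(d,P)-[320,180])*[4,3.5]+2
    cv2.polylines(im,[q.astype(np.int32)],True,c,1)
cv2.imwrite('pics/s6z.png',im)
E
```

```text
pivot [[618.3 241.3 138. ]] exp 619.7352447854374 245.0
(155, 185) [84 34 37]
(160, 173) [84 15 85]
(194, 195) [111  67  38]
(180, 211) [105  13  38]
(165, 195) [70  9 83]
```

View pics/t6z.png

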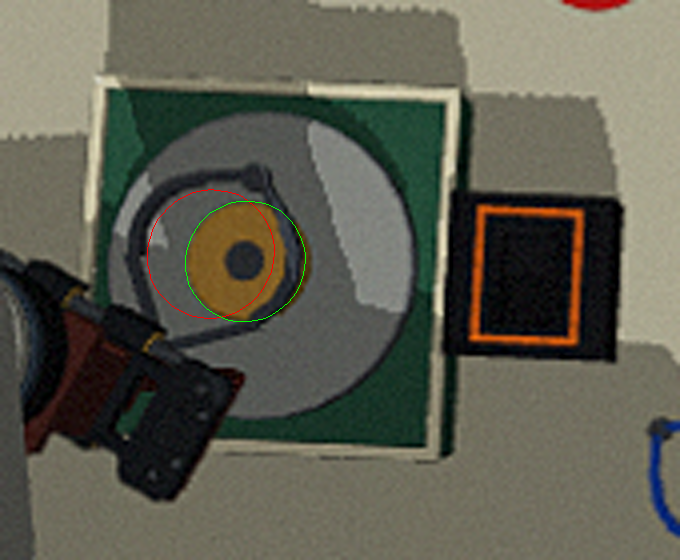

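View pics/s6z.png

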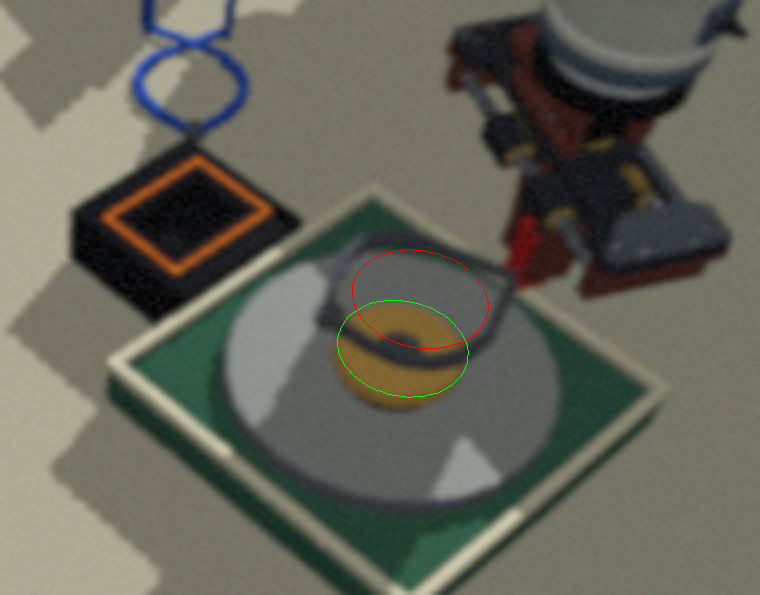

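Call:
move_arm(increments=[255,1,1.5,18,0,255,1,1.5,36,0,255,1,1.5,38,0,255,1,1.5,38,0])

```text
t: 6.9
ee_pos: [519.9, 302.6, 111.4]
orientation: [-0.824, -3.028, -0.0]
ft_force: [0.0, 0.1, -1.4]
width: 18.1
```

```bash
cat > ov.py <<'E'
from h import *
import sys
np.set_printoptions(precision=1,suppress=True)
def ov(tag,z):
    t=grab('top');d=grab('scene')
    for n,i,(x0,y0,x1,y1),k in(('t',t,(140,150,230,240),8),('s',d,(370,220,480,320),7)):
        im=cv2.cvtColor(i['frame'],cv2.COLOR_RGB2BGR)
        im=cv2.resize(im[y0:y1,x0:x1],None,fx=k,fy=k,interpolation=cv2.INTER_CUBIC)
        im=cv2.convertScaleAbs(im,alpha=1.6)
        a=np.linspace(0,6.28,60)
        for zz,c in((z,(0,0,255)),(80,(0,255,0))):
            q=(proj(i,np.c_[577.3+36*np.cos(a),269.5+36*np.sin(a),0*a+zz])-[x0,y0]+.5)*k
            cv2.polylines(im,[q.astype(np.int32)],True,c,1)
        im=cv2.resize(im,None,fx=.83,fy=.83); cv2.imwrite(f'pics/{n}{tag}.png',im)
E
python3 - <<'E'
from ov import *
ov('7',97)
inc(520.3,303,110,59.8)
E
```

```text
t 7.0 pos [520.4 302.9 112.3] yA 59.6 w 18.3 F [ 0.1 -0.7 -0.7] j6 -0.54 tilt [ 0.  0. -1.] 
  inc [0.2 0.  2.3] -0.2
```

View pics/t7.png

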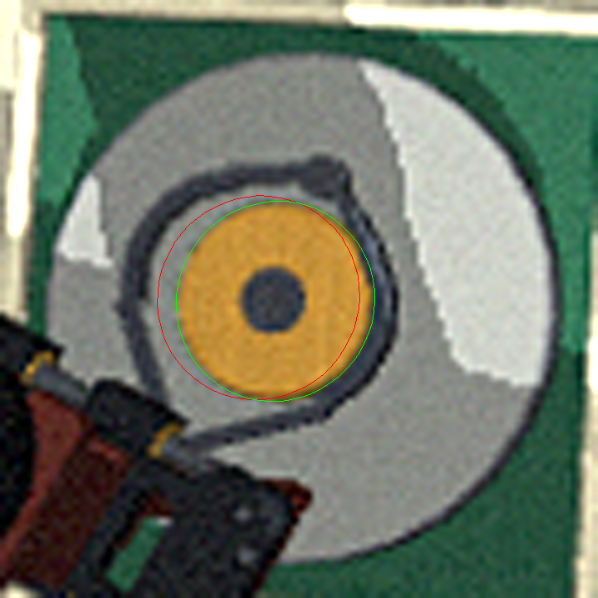

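View pics/s7.png

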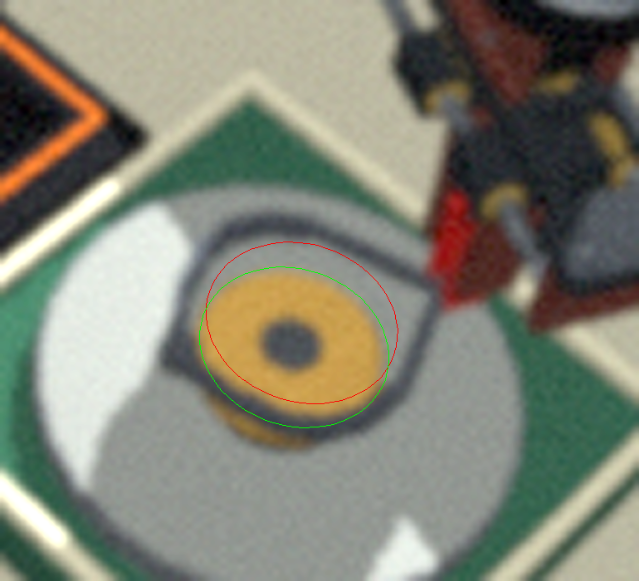

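Call:
move_arm(increments=[255,0,1,5,0,255,0,1,10,0,255,0,1,15,0,255,0,1,20,0,255,0,1,20,0])

```text
t: 7.62
ee_pos: [520.6, 303.6, 91.7]
orientation: [-0.824, -3.029, -0.001]
ft_force: [-0.6, 0.8, -0.3]
width: 18.0
```

```bash
python3 - <<'E'
from ov import *
ov('8',75)
inc(520.9,303.9,74,59.8)
E
```

```text
t 7.72 pos [520.9 303.8  92.2] yA 59.6 w 18.3 F [-0.3  0.5  0.3] j6 -0.53 tilt [ 0.  0. -1.] 
  inc [ 0.   0.1 18.2] -0.2
```

View pics/t8.png

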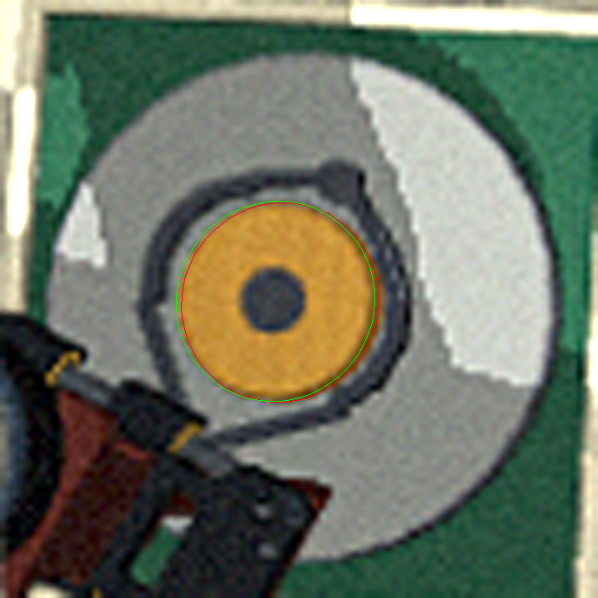

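View pics/s8.png

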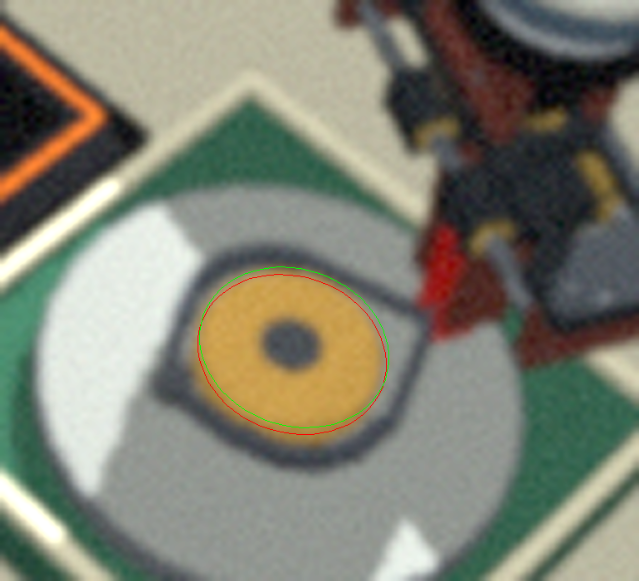

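The ring encloses the hub with gaps on every side and no contact force. Lowering it onto the disc.

Call:
move_arm(increments=[255,0,0,5,0,255,0,0,10,0,255,0,0,15,0,255,0,0,18,0,255,0,0,18,0])

```text
t: 8.35
ee_pos: [520.9, 303.9, 74.1]
orientation: [-0.824, -3.029, -0.002]
ft_force: [-0.4, -0.6, -0.8]
width: 18.1
```

```bash
python3 - <<'E'
from ov import *
ov('9',60)
inc(520.9,303.9,74,59.8)
E
```

```text
t 8.45 pos [520.8 303.8  74.2] yA 59.6 w 18.4 F [-0.2  0.4 -0. ] j6 -0.53 tilt [ 0.  0. -1.] 
  inc [-0.   0.1  0.2] -0.2
```

View pics/t9.png

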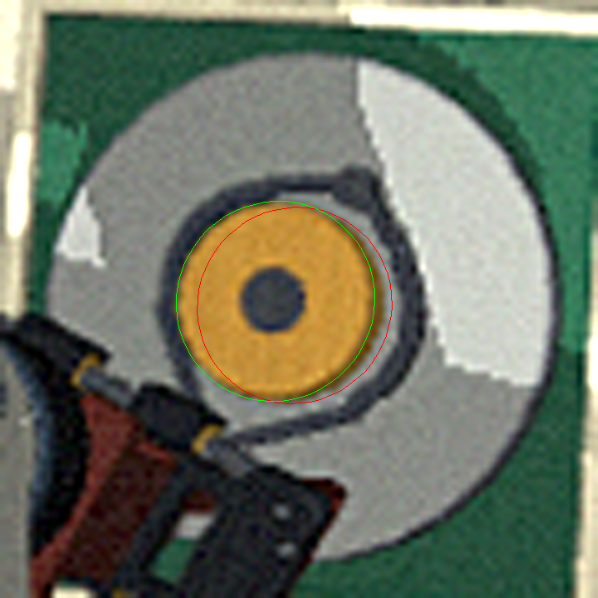

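View pics/s9.png

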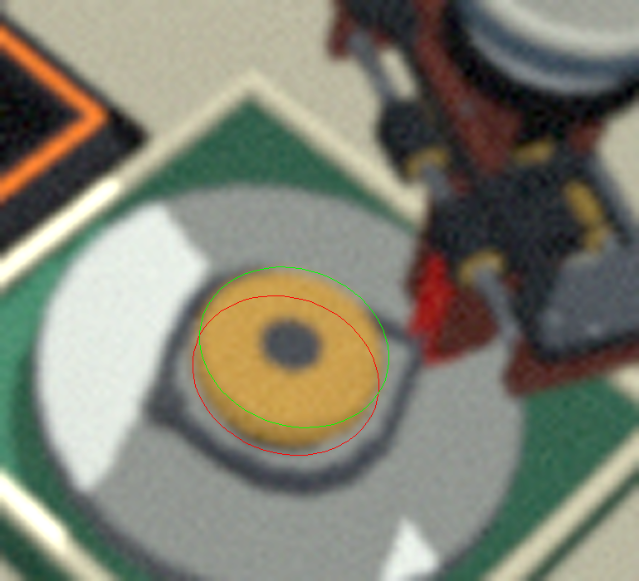

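Call:
move_arm(increments=[255,0,0,0.7,0,255,0,0,0.7,0,150,0,0,0.7,0,100,0,0,0.7,0,50,0,0,0.7,0,0,0,0,0.7,0,0,0,0,0.7,0,0,0,0,0.7,0])

```text
t: 9.45
ee_pos: [520.9, 304.1, 73.2]
orientation: [-0.825, -3.029, -0.003]
ft_force: [-0.3, 0.3, 0.1]
width: 74.4
```

```bash
python3 - <<'E'
from ov import *
ov('10',60)
inc(520.9,303.9,150,59.8)
E
```

```text
t 9.55 pos [520.8 304.1  73.2] yA 59.6 w 82.6 F [0.3 0.5 0.2] j6 -0.53 tilt [ 0.  0. -1.] 
  inc [  0.   -0.1 -76.8] -0.2
```

View pics/t10.png

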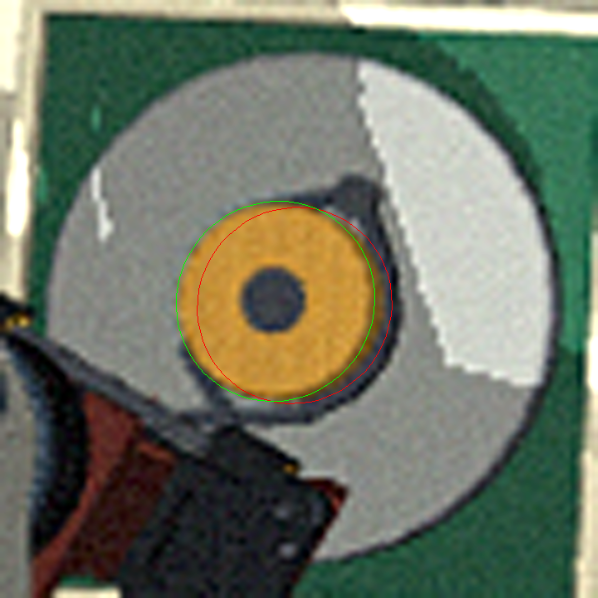

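View pics/s10.png

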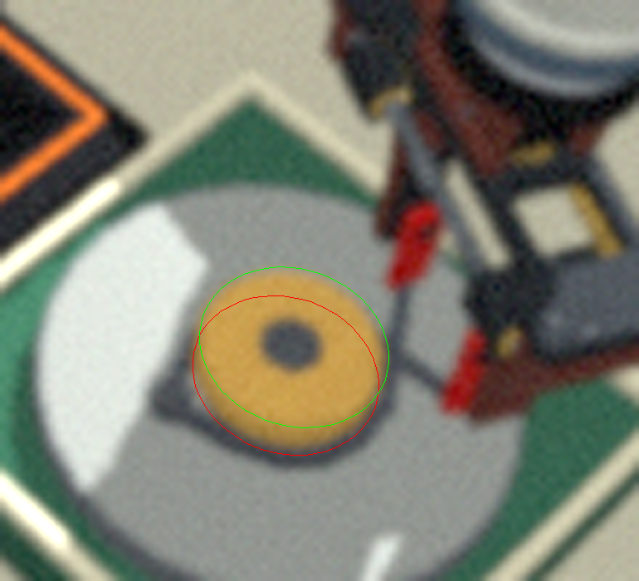

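Call:
move_arm(increments=[0,0,0,0,0,0,0,0,0,0,0,0,0,-20,0,0,0,0,-60,0,0,0,0,-110,0,0,0,0,-110,0])

```text
t: 10.3
ee_pos: [523.7, 305.4, 188.9]
orientation: [0.824, 3.027, 0.013]
ft_force: [-0.8, 0.5, -0.3]
width: 87.4
```

```bash
python3 - <<'E'
from h import *
inc(491.5,-363.5,170,56.6)
E
```

```text
t 10.3 pos [523.7 305.4 188.9] yA 59.5 w 87.4 F [-0.8  0.5 -0.3] j6 -0.53 tilt [-0.002  0.009 -1.   ] 
  inc [-311.2 -593.1   14.2] 2.9
```

Call:
move_arm(increments=[0,-311,-593,14,3,0,-311,-593,14,3,0,-311,-593,14,3,0,-311,-593,14,3,0,-311,-593,14,3,0,-311,-593,14,3,0,-311,-593,14,3,0,-311,-593,14,3,0,-311,-593,14,3,0,-311,-593,14,3,0,-311,-593,14,3,0,-311,-593,14,3])

```text
t: 11.8
ee_pos: [490.7, -365.9, 170.0]
orientation: [0.908, 3.003, 0.012]
ft_force: [-0.6, -0.6, -0.6]
width: 87.4
```

```bash
python3 - <<'E'
from ov import *
ov('11',60)
d=grab('scene','s11f.png');grab('top','t11f.png')
a=cv2.resize(cv2.imread('pics/s11f.png')[60:180,200:340],None,fx=5,fy=5)
cv2.imwrite('pics/s11z.png',a)
inc(491.5,-363.5,100,56.6)
E
```

```text
t 12.0 pos [ 491.2 -361.9  170.1] yA 56.6 w 87.4 F [-0.2  0.3 -0.9] j6 -1.65 tilt [-0.  0. -1.] 
  inc [-1.1 -1.8 70.1] 0.0
```

View pics/t11.png

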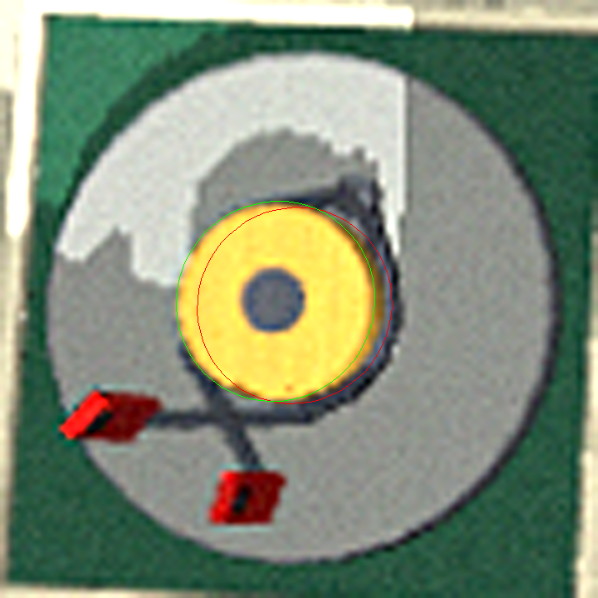

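View pics/s11z.png

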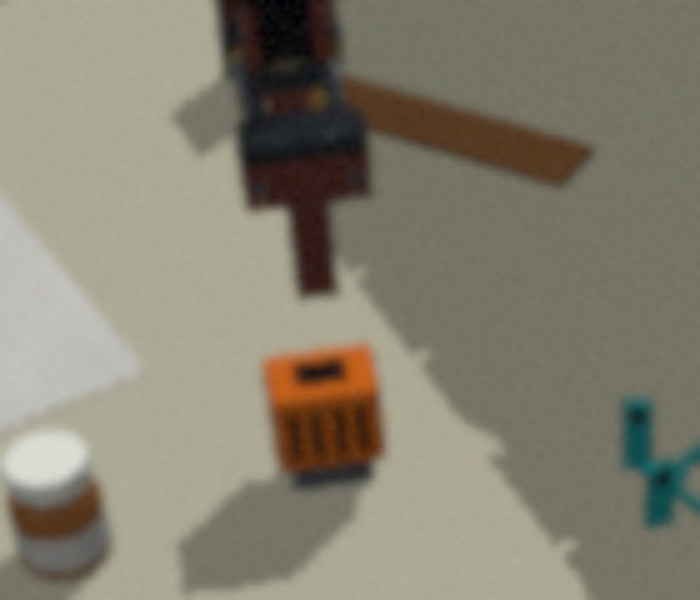

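View pics/s11.png

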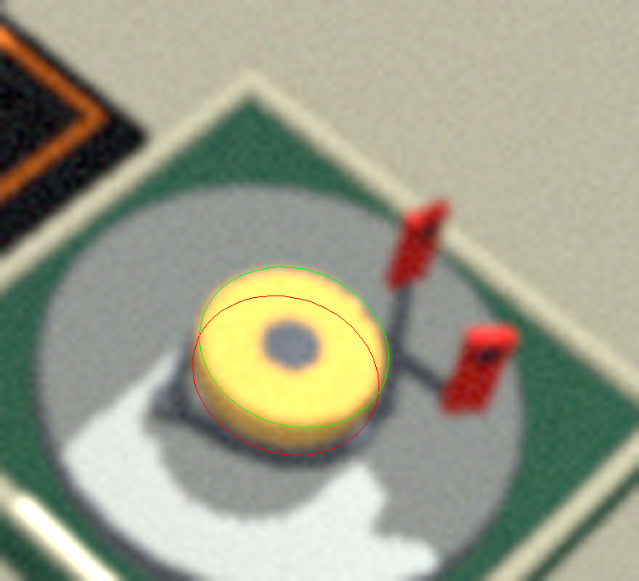

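```bash
python3 - <<'E'
from m import *
np.set_printoptions(precision=1,suppress=True)
d=grab('top')
px=np.array([[85,418],[232,500],[358,188],[272,300]])/6.64+[140,150]-.5
e=cast(d,px[:2],107)[:,:2];p=cast(d,px[2],64)[:,:2];h=cast(d,px[3],81)[:,:2]
print(e,p,h,'sep',np.linalg.norm(e[0]-e[1]),'mid-pivot',np.linalg.norm(e.mean(0)-p),'piv-hub',np.linalg.norm(p-h), 'mid-hub',np.linalg.norm(e.mean(0)-h))
s=grab('scene'); 
# scene: eye tops and pivot
for i,box in((s,(425,245,465,300)),):
    m=mask(i,(0,150,60),(6,255,255),box)|mask(i,(172,150,60),(179,255,255),box)
    for b in blobs(m): print('eye',b[:3],cast(i,b[2],55+30))
px=np.array([[165,400],[291,344]])/5.81+[370,220]-.5
print(cast(s,px[:1],64),cast(s,px[1:],81))
E
```

```text
[[536.1 327. ]
 [506.4 275.2]] [[619.3 244.6]] [[577.7 270.3]] sep 59.71986225702101 mid-pivot 113.14325939228316 piv-hub 48.928987964662085 mid-hub 64.2547696826858
eye (np.int32(64), [437, 255, 9, 14], array([441. , 261.9])) [[510.2 277.3  85. ]]
eye (np.int32(95), [447, 276, 12, 15], array([452.1, 282.7])) [[538.8 327.3  85. ]]
[[621.6 244.6  64. ]] [[578.2 268.4  81. ]]
```

Eye spacing is about 59 mm, and the hub sits 49 mm from the pivot and 64 mm from the eyes. The ring is contracted and seated in the groove. Next is the block.

Call:
move_arm(increments=[0,-1,-1.5,50,0,0,-1,-1.5,90,0,0,-1,-1.5,120,0,0,-1,-1.5,134,0,0,-1,-1.5,134,0])

```text
t: 12.72
ee_pos: [492.3, -362.0, 35.9]
orientation: [0.9, 3.008, 0.014]
ft_force: [0.2, -0.3, 0.2]
width: 88.2
```

```bash
python3 - <<'E'
from h import *
d=grab('scene','s12f.png')
a=cv2.resize(cv2.imread('pics/s12f.png')[80:180,200:320],None,fx=6,fy=6)
cv2.imwrite('pics/s12z.png',a)
inc(491.5,-363.5,36,56.6)
E
```

```text
t 12.78 pos [ 492.8 -362.6   36.8] yA 56.7 w 87.6 F [-0.7  0.5 -0.2] j6 -1.66 tilt [-0.001  0.009 -1.   ] 
  inc [ 0.6 -1.5  0.8] 0.1
```

View pics/s12z.png

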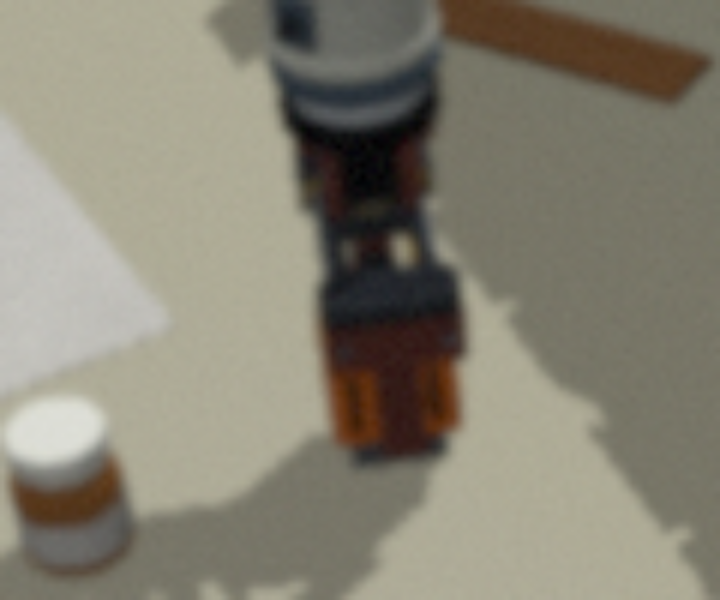

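Call:
move_arm(increments=[100,0,0,0,0,180,0,0,0,0,255,0,0,0,0,255,0,0,0,0,255,0,0,0,0,255,0,0,0,0,255,0,0,0,0])

```text
t: 13.65
ee_pos: [492.8, -362.9, 37.1]
orientation: [0.9, 3.006, 0.012]
ft_force: [-3.2, -2.2, 5.1]
width: 47.9
```

```bash
python3 - <<'E'
from h import *
inc(491.5,-363.5,150,56.6)
E
```

```text
t 13.65 pos [ 492.8 -362.9   37.1] yA 56.7 w 47.9 F [-3.2 -2.2  5.1] j6 -1.66 tilt [-0.002  0.009 -1.   ] 
  inc [   0.6   -0.2 -112.9] 0.1
```

Call:
move_arm(increments=[255,0,0,-20,0,255,0,0,-60,0,255,0,0,-110,0,255,0,0,-110,0,255,0,0,-110,0])

```text
t: 14.28
ee_pos: [491.7, -362.9, 146.9]
orientation: [0.9, 3.006, 0.013]
ft_force: [0.3, -0.7, -2.6]
width: 48.4
```

```bash
python3 - <<'E'
from h import *
inc(566.2,105.2,146,86)
E
```

```text
t 14.28 pos [ 491.7 -362.9  146.9] yA 56.7 w 48.4 F [ 0.3 -0.7 -2.6] j6 -1.66 tilt [-0.001  0.009 -1.   ] 
  inc [194.9 432.1   4.6] -29.3
```

Call:
move_arm(increments=[255,12,28,0,-2,255,35,78,0,-6,255,60,133,0,-10,255,85,188,0,-14,255,110,244,0,-18,255,135,300,0,-22,255,160,355,0,-26,255,180,400,0,-29.3,255,191,424,2,-29.3,255,195,432,3,-29.3,255,195,432,3,-29.3,255,195,432,3,-29.3])

```text
t: 15.78
ee_pos: [565.5, 104.0, 147.1]
orientation: [0.112, 3.135, 0.011]
ft_force: [0.5, -0.6, -2.7]
width: 48.1
```

```bash
cat > bk.py <<'E'
from m import *
np.set_printoptions(precision=1,suppress=True)
def look(tag):
    t=grab('top',f't{tag}f.png'); s=grab('scene',f's{tag}f.png')
    a=cv2.imread(f'pics/t{tag}f.png')[150:260,190:310]; b=cv2.imread(f'pics/s{tag}f.png')[170:290,310:430]
    k=cv2.convertScaleAbs(np.hstack([cv2.resize(a,(400,400),interpolation=cv2.INTER_CUBIC),cv2.resize(b,(400,400),interpolation=cv2.INTER_CUBIC)]),alpha=1.5)
    cv2.imwrite(f'pics/b{tag}.png',k); return t,s
E
python3 - <<'E'
from bk import *
look('13')
inc(566.2,105.2,100,86)
E
```

```text
t 15.88 pos [565.8 104.  147.5] yA 85.9 w 47.9 F [ 0.1  0.7 -3.8] j6 -1.35 tilt [-0.  0. -1.] 
  inc [-0.1  0.9 47.5] -0.1
```

View pics/b13.png

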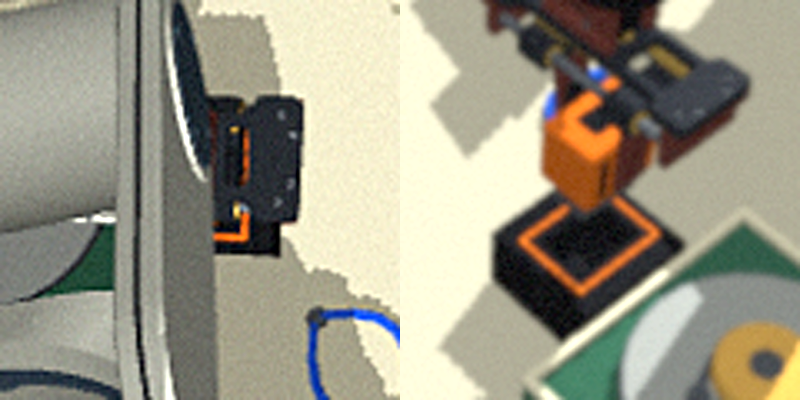

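Call:
move_arm(increments=[255,-0.6,1,20,0,255,-0.6,1,40,0,255,-0.6,1,49,0,255,-0.6,1,49,0])

```text
t: 16.38
ee_pos: [566.5, 104.8, 98.2]
orientation: [0.113, 3.135, 0.011]
ft_force: [0.5, 0.5, -2.3]
width: 48.3
```

```bash
python3 - <<'E'
from bk import *
t,s=look('14')
im=cv2.cvtColor(s['frame'],cv2.COLOR_RGB2BGR)[170:290,310:430]
k=5;im=cv2.convertScaleAbs(cv2.resize(im,None,fx=k,fy=k,interpolation=cv2.INTER_CUBIC),alpha=1.4)
a=np.radians(86);ly=np.array([np.cos(a),np.sin(a),0]);lx=np.array([ly[1],-ly[0],0])
o=ctrl.get_obs();C=o['ee_pos'].copy();base=C[2]-37+.0
def rect(c,w,h,z,col):
    P=[np.array([c[0],c[1],z])+sx*w/2*lx+sy*h/2*ly for sx,sy in((1,1),(-1,1),(-1,-1),(1,-1))]
    q=(proj(s,P)-[310,170]+.5)*k;cv2.polylines(im,[q.astype(np.int32)],True,col,1)
rect((566.2,105.2),54,36,58,(255,255,0))
rect((566.2,105.2),62,44,58,(255,255,0))
rect((566.2,105.2),100,100,58,(255,0,255))
rect(C,66,48,base+22,(0,255,0));rect(C,66,48,base+77,(0,255,0));rect(C,50,32,base,(255,255,255))
cv2.imwrite('pics/o14.png',im)
inc(566.2,105.2,95,86)
E
```

```text
t 16.48 pos [567.3 105.1  99.1] yA 85.9 w 48.0 F [ 0.3 -0.  -2. ] j6 -1.35 tilt [-0.  0. -1.] 
  inc [ 1.1 -0.   4.1] -0.1
```

View pics/o14.png

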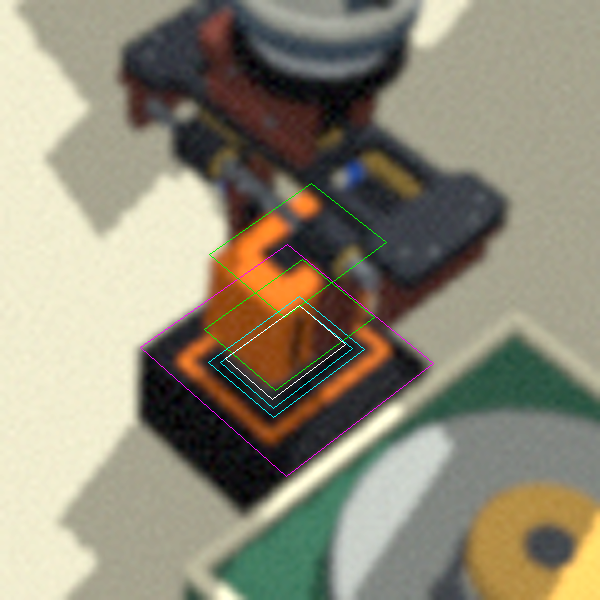

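View pics/b14.png

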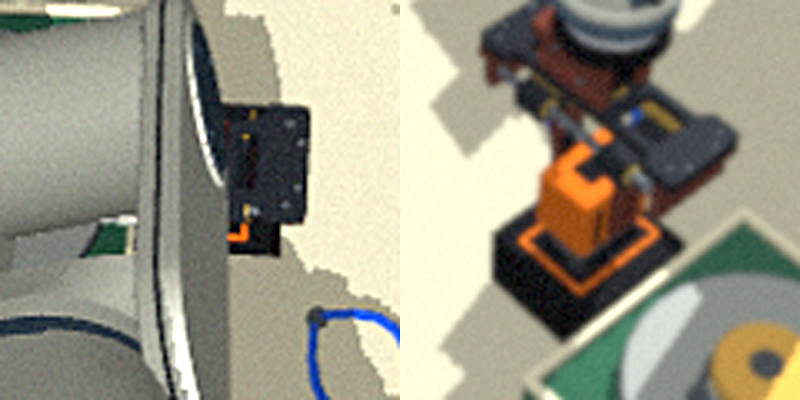

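Call:
move_arm(increments=[255,0.3,0,3,0,255,0.3,0,6,0,255,0.3,0,9,0,255,0.3,0,12,0,255,0.3,0,12,0])

```text
t: 17.1
ee_pos: [566.8, 105.2, 86.7]
orientation: [0.113, 3.134, 0.011]
ft_force: [0.3, -0.2, -3.3]
width: 48.0
```

```bash
python3 - <<'E'
from bk import *
look('15')
inc(567,105.2,73,86)
print(ctrl.get_obs()['moment'])
E
```

```text
t 17.2 pos [567.  105.3  87. ] yA 85.9 w 48.0 F [ 0.7  0.3 -2.5] j6 -1.35 tilt [-0.  0. -1.] 
  inc [ 0.1 -0.2 14. ] -0.1
[-0.  -0.1 -0. ]
```

View pics/b15.png

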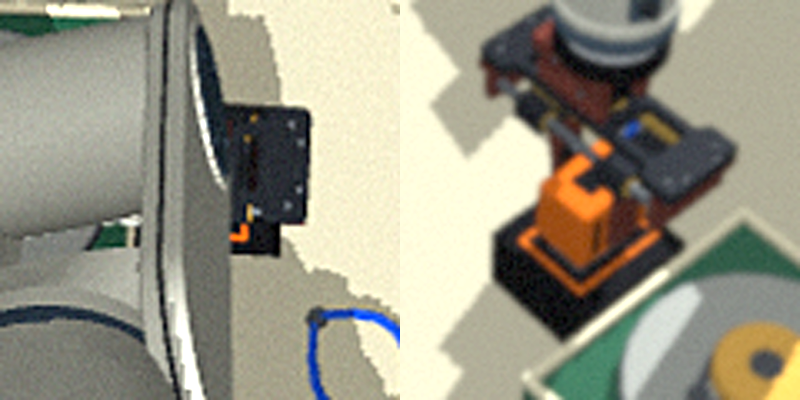

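The foot is 8 mm into the mouth, past the bevel, and meets no resistance. Pushing it home.

Call:
move_arm(increments=[255,0,0,4,0,255,0,0,8,0,255,0,0,11,0,255,0,0,13,0,255,0,0,13.5,0,255,0,0,13.5,0])

```text
t: 17.95
ee_pos: [567.1, 105.3, 73.5]
orientation: [0.113, 3.134, 0.011]
ft_force: [0.0, 0.7, -1.1]
width: 47.8
```

```bash
python3 - <<'E'
from bk import *
inc(567,105.2,73,86)
E
```

```text
t 17.95 pos [567.1 105.3  73.5] yA 85.9 w 47.8 F [ 0.   0.7 -1.1] j6 -1.35 tilt [-0.  0. -1.] 
  inc [ 0.1 -0.1  0.5] -0.1
```

Call:
move_arm(increments=[255,0,0,0.7,0,255,0,0,1.4,0,255,0,0,1.4,0])

```text
t: 18.32
ee_pos: [567.4, 105.4, 73.1]
orientation: [0.113, 3.133, 0.011]
ft_force: [-1.9, -0.4, 5.6]
width: 48.1
```

Vertical contact force (+5.6 N) at z = 73.1 means the shoulder has landed. Releasing.

Call:
move_arm(increments=[150,0,0,0,0,60,0,0,0,0,0,0,0,0,0,0,0,0,0,0,0,0,0,0,0,0,0,0,0,0])

```text
t: 19.08
ee_pos: [567.4, 105.3, 73.1]
orientation: [0.113, 3.133, 0.011]
ft_force: [0.3, -1.0, 0.9]
width: 87.5
```

Call:
move_arm(increments=[0,0,0,-20,0,0,0,0,-60,0,0,0,0,-110,0,0,0,0,-140,0,0,100,0,-180,0,0,160,0,-200,0,0,200,0,-200,0,0,200,0,-200,0])

```text
t: 20.08
ee_pos: [363.6, 118.2, 272.2]
orientation: [0.112, 3.133, 0.012]
ft_force: [0.3, -0.2, -0.6]
width: 88.1
```

```bash
python3 - <<'E'
from bk import *
t,s=look('16')
inc(567,105.2,73,86)
E
```

```text
t 20.18 pos [364.9 118.4 272.4] yA 85.9 w 87.9 F [ 0.4 -0.1 -0.6] j6 -1.22 tilt [-0.  0. -1.] 
  inc [-201.1   -0.4  200.8] -0.1
```

View pics/b16.png

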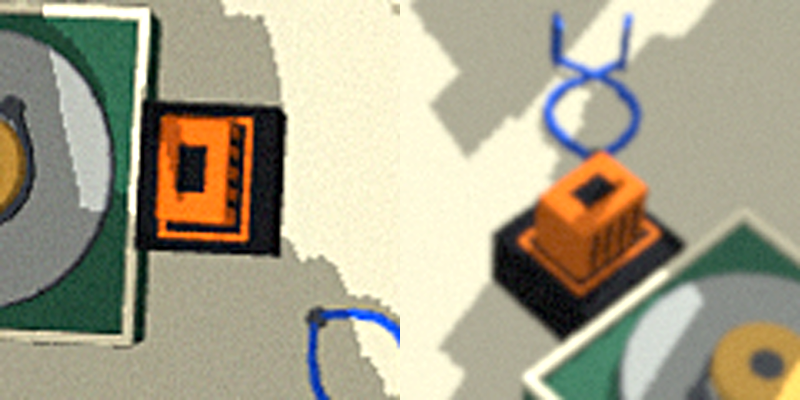

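View pics/t16f.png

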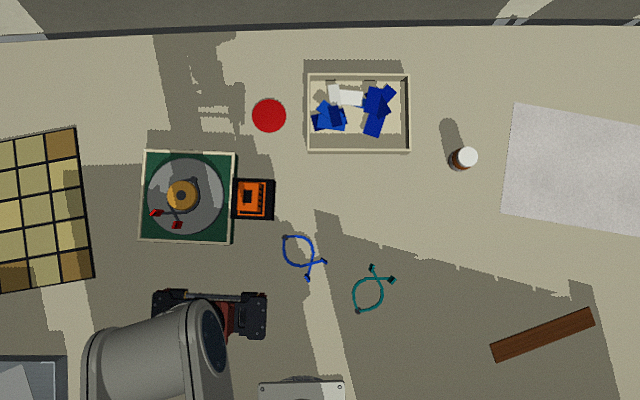

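The block sits squarely in the socket, and the jar and roundel haven't moved. I'll check its height with a projection overlay.

```bash
python3 - <<'E'
from bk import *
t=grab('top');s=grab('scene')
a=np.radians(86);ly=np.array([np.cos(a),np.sin(a),0]);lx=np.array([ly[1],-ly[0],0])
ims=[]
for d,(x0,y0) in((t,(225,165)),(s,(335,200))):
    k=6.5;im=cv2.cvtColor(d['frame'],cv2.COLOR_RGB2BGR)[y0:y0+60,x0:x0+60]
    im=cv2.resize(im,None,fx=k,fy=k,interpolation=cv2.INTER_CUBIC)
    for z,c in((113,(0,255,0)),(58,(255,255,0))):
        P=[np.array([566.2,105.2,z])+sx*33*lx+sy*24*ly for sx,sy in((1,1),(-1,1),(-1,-1),(1,-1))]
        q=(proj(d,P)-[x0,y0]+.5)*k;cv2.polylines(im,[q.astype(np.int32)],True,c,1)
    ims.append(im)
cv2.imwrite('pics/o17.png',np.hstack(ims))
m=mask(t,(3,150,110),(20,255,255),(235,170,280,225))
from ov import ov
ov('17',60)
E
```

```text
(no output)
```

View pics/o17.png

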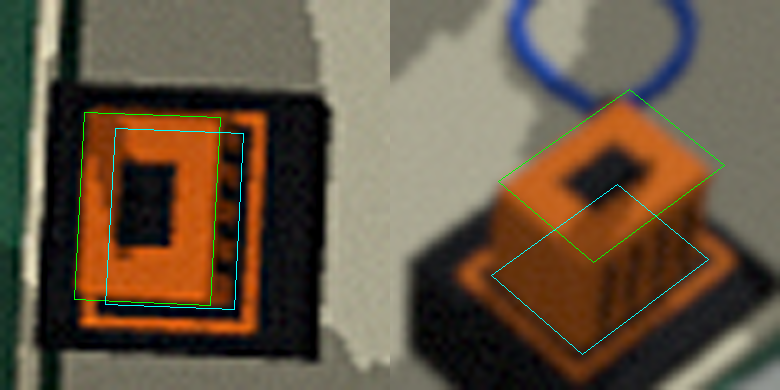

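View pics/t17.png

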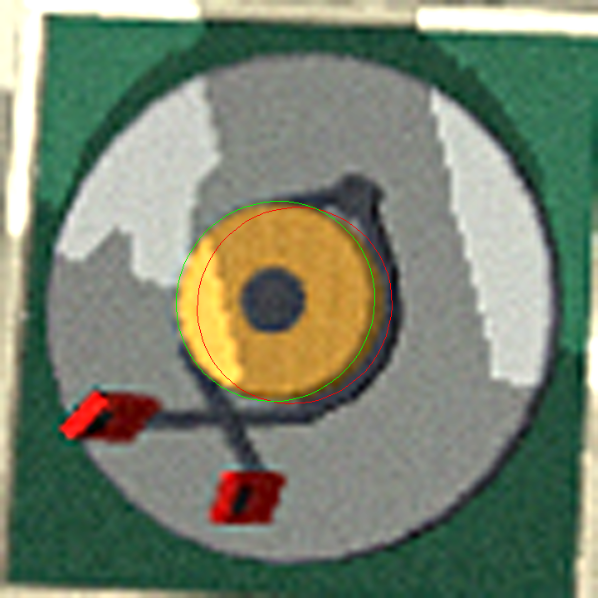

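```bash
python3 -c "
from h import *
print(ctrl.close_job()); o=ctrl.get_obs(); print(o['t'],o['ft_force'],o['width'])"
```

```text
the job is handed in; nothing more can be done
None
the job is handed in; nothing more can be done
```

The ring is in the hub's groove and the power block is plugged into the socket. I handed the job in at about 20 s; it reports no verdict, so I can't confirm a pass.

**Ring:** I squeezed the red eyes until the ring was fully spread (18.4 mm opening). I lowered it over the hub without contact force and let it contract on the disc. Afterwards the eyes measured about 59 mm apart (58 expected), and the hub lay 49 mm from the pivot (48 expected). The last picture shows it unchanged. I judged its height and flatness only by eye.

**Power block:** The foot went in without resistance. The shoulder landed with about 5.6 N, exactly 36 mm above where the block was picked up, which is fully home. The last pictures show it square and upright in the socket.

**Checks that disagreed:**
- The two cameras differed by 1–2 mm on where the hub is.
- The block's drawn outline was up to about 2 pixels larger than its visible top face in the scene view. I put that down to blurred or rounded edges.

The red roundel and the jar look unmoved in the pictures. The arm ended clear and open, touching nothing.

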